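# Snap a bottle's cap home in the hand lever press

## Task

Stand the bottle with the half-fitted cap upright on the anvil of the hand press, in its V stop, and let go of it. Then pull the press's lever down as far as it goes so that the ram pushes the cap fully home, and ease the lever back up to its rest without letting it snap back. Leave the bottle standing in the press and do not disturb the two bottles without caps.

Things in the scene. Friction and masses are not known exactly. Their poses are not given: they have to be found in the camera images.
- capped_bottle: The bottle to work on: empty white plastic bottle, 86 mm tall, body a rounded square 38 mm (its x) by 41 mm (its y) with upright sides up to 50 mm, tapering above to a round neck; 60 g. It stands loose on the table. Origin at the centre of its underside, z up.
- snap_cap_top (a point): Centre of the top face of the round white cap (32 mm diameter, 27 mm tall) on the capped bottle's neck; it moves with the cap. 101 mm above the bottle's underside at the start, 91 mm when the cap is home.
- snap_cap (a joint): How far the cap is pushed down onto its bottle, in m: 0 at the start (sitting 10 mm proud), 0.010 fully home. It takes about 25 N and stays where it is pushed.
- plain_bottle_1: A bottle of the same kind without the cap (its top is narrower and 86 mm high), a bystander standing loose on the table. Origin at the centre of its underside, z up.
- plain_bottle_2: A second bottle like it without a cap, also a bystander. Origin at the centre of its underside, z up.
- press: Grey hand lever press, fixed. Origin on the table under the ram's axis; x to its back, -x to its open front, y to the lever's side. Base 16 mm thick, x -62 to 108 mm, 130 mm wide. Column behind x = 62 mm, 56 mm wide, foot ribs from x = 45 mm up to z = 66 mm. Head over the anvil: x -34 to 104 mm, 72 mm wide, z 222 to 318 mm, the ram rising to 379 mm; spring drum 22 mm out on its -y side.
- press_nest (a point): Centre of the round steel anvil (80 mm diameter at the foot, 68 mm at its top, which is 35 mm above the table) straight under the ram: where the middle of a bottle standing in the V stop is. The V stop is two aluminium strips behind it, 16 mm higher than the anvil, opening to the front at 110 degrees, their faces 25 mm from this point. Axes as the press.
- press_pad (a point): Centre of the underside of the ram's round white pad (34 mm diameter), 178 mm above the table at rest; the ram comes straight down 50 mm for each radian of the lever and would go 3 mm past the top of a cap that is home.
- press_hub (a point): Point on the level axis about which the lever turns (the axis runs along the press's y), in the plane in which the lever swings: 50 mm behind the ram's axis, 125 mm to the press's y side, 270 mm above the table.
- press_knob (a point): Centre of the black ball knob (35 mm diameter) at the end of the lever, 200 mm from the hub; the lever is a 12 mm round steel bar. At rest the lever points to the press's front and 15 degrees upward, so the knob is 322 mm above the table.
- press_lever (a joint): Angle of the lever in rad: 0 at rest (up), growing as the knob is pulled down at the front. Stop at 1.10 (48 degrees below level) when empty; with the bottle in, it comes up hard on the homed cap at about 1.05. Sprung upward: about 4 N at the knob to start, 7 N at the bottom, some 6 N more while the cap moves; let go, it flies back up.

How it is judged:
On the way, in this order (a step that is already met when the one before it is completed fails the run):
1. The capped bottle stands in the press, upright on the anvil under the ram, let go, its cap not yet pushed down (horizontal distance between capped_bottle and press_nest below 0.01 m and z of capped_bottle in the frame of press_nest below 0.004 m and angle between capped_bottle's own z axis and vertical below 0.1 rad and contact force between the fingers and capped_bottle below 0.2 N and value of joint snap_cap below 0.003 m), for 0.2 s.
2. The lever is down as far as it goes and the ram has pushed the cap home (value of joint press_lever above 0.95 rad and value of joint snap_cap above 0.008 m), for 0.1 s.
3. The lever is back up at its rest (value of joint press_lever below 0.06 rad), for 0.2 s.
At the end, for the whole second after the job is handed in: The cap is home (pushed at least 8 of its 10 mm), the lever is up at its rest (within 0.06 rad), and the bottle stands still and upright (within 0.1 rad) on the anvil, its middle within 12 mm of the ram's axis (value of joint snap_cap above 0.008 m and value of joint press_lever below 0.06 rad and horizontal distance between capped_bottle and press_nest below 0.012 m and z of capped_bottle in the frame of press_nest below 0.004 m and angle between capped_bottle's own z axis and vertical below 0.1 rad and linear speed of capped_bottle below 0.01 m/s); the robot touches nothing.
It fails at once if The lever is let fly back: rising faster than 1.5 rad/s (0.3 m/s at the knob) before the last 0.2 rad of its return (velocity of joint press_lever below -1.5 rad/s and value of joint press_lever above 0.2 rad).
It fails at once if A bottle without a cap is shifted by more than 30 mm or tipped (distance of any of plain_bottle_1, plain_bottle_2 from where it was at the start of the episode above 0.03 m or angle between any of plain_bottle_1, plain_bottle_2's own z axis and vertical above 0.3 rad).
It also fails if it takes over 72 s, if anything falls off the work surface, if the arm or the gripper's body presses on something with over 40 N, if the wrist force passes 120 N, or if a joint passes its speed limit or range.

## Robot

A 6-joint arm with a two-finger parallel gripper is mounted at the origin on a cart in front of the work surface, level with it; the furniture and walls round the work are solid. World frame = base frame: x ahead of the robot, y to its left, z up, the work surface at z = 0. Lengths are in m, angles in rad, forces in N, time in s.
With the tool pointing down it reaches from about 0.375 to 0.925 m from the base axis. Payload 5.7 kg.
Tool frame: the origin (TCP) lies midway between the tips of the shut fingers; the grasp point (between the pads) lies 19 mm behind it; z points along the fingers, y is the line along which they close (so a half turn about z gives the same grasp; the last joint's range is limited). The gripper opens to 88 mm and grips with 3 to 60 N. Pads are 20 mm wide; open, the fingers measure 115 mm over their backs; the gripper's body (75 mm by 178 mm) begins 61 mm behind the grasp point.
Start: joints at [1.142, 0.359, 1.51, -0, 1.272, -0.115], TCP at [0.185, 0.571, 0.223] pointing down, gripper open.
Joint ranges: [-2.97, 2.97], [-1.01, 2.36], [0.21, 2.38], [-0.96, 4.11], [0.2, 2.71], [-2.98, 2.98]. Speed limits (rad/s): [2.39, 2.39, 3.14, 3.14, 3.14, 3.14].

## Interface

Orientations are given as a unit quaternion [x, y, z, w].
In Python, from bench import move_ptp, servo_line, goto_joints, move_gripper, sleep, inverse_kinematics, capture, PlanningError, close_job, spot_in, silhouettes, current_clock, current_joint_pos, current_qvel, current_joint_torque, current_position, current_orientation, current_force, current_torque, current_finger_gap, current_grip_force gives the robot as it stands. Calls block until the motion is done:
- move_ptp(position, orientation): joint-space move of the TCP to a pose.
- servo_line(position, orientation=None, rate=0.15, contact_N=None): straight line of the TCP; orientation=None keeps the orientation; rate is the mean speed in m/s. With contact_N (N) it stops when the force on the tool has changed by that much, and returns True; else False.
- goto_joints(angles): joint-space move.
- move_gripper(opening): finger opening in m; the grip force is fixed at half the most; returns when the fingers have stopped.
- sleep(seconds).
- inverse_kinematics(position, orientation): joint angles nearest the present ones, or None.
- capture(name): name is "side" or "top"; returns a dict with "image" (420x560x3 uint8, blue, green, red), "range_z" (420x560 float32, m along the optical axis (not along the pixel's ray), 0 where there is no reading), "intrinsics" (3x3 intrinsics, pixels), "k1" (the pictures are not rectified: a ray, as slopes to the right and down, at radius r is drawn at 1 + k1 r^2 times it, then the intrinsics apply), "R" (3x3) and "t" (3): a world point X has camera coordinates R X + t. Camera axes: x right, y down, z forward; pixel columns grow to the right and rows downward; lengths in m; the calibration is good to about 2 mm. A picture is of the moment at which its call begins.
A pose or a line that the arm cannot do raises PlanningError and nothing moves.
- close_job(): hands the job in; it is judged then, once.
Trained networks look in the newest picture that a camera, given by its name, has taken for a name from the list of things; names that differ only in an ending like _2 or _b are one class to them, and where a whole thing is asked for, a point or a joint stands for the part that bears it (a point fixed in the world has none). Each returns a list of dicts, best first, with "conf" (0 to 1); they miss things now and then, are a little off and sometimes report something else, mostly with a low value. They report only what shows in the picture. A call takes as long as a camera call.
- spot_in(camera, query): "xy" ([column, row] in pixels, amid what is visible of it).
- silhouettes(camera, query): "region" (420x560 bool, what is visible of it) and "xy" ([column, row] in pixels, amid what is visible of it).
Readings, each from a call of its own:
- current_clock(): time.
- current_joint_pos(): joint angles.
- current_qvel(): joint speeds.
- current_joint_torque(): joint torques, N m.
- current_position(): TCP position.
- current_orientation(): TCP orientation.
- current_force(): force on the tool from outside, world axes, zero at the start.
- current_torque(): the same for the moment, N m.
- current_finger_gap(): finger opening in m.
- current_grip_force(): force on a finger pad.
Only numpy, scipy, OpenCV 4.12 (cv2) and the standard library are available. Lean on these libraries where they do the work, as an engineer would, in place of code of your own. Each camera call takes 0.05 s, during which the arm holds its last target. There are 200 camera calls.

## Working session

There is one attempt and no reset: what is moved stays moved. The work goes in short steps, each a Python script; the robot and the scene stay as the last script left them, time stands still between calls to the robot, and variables do not carry over. Pictures are saved under pics/ and viewed, at most 10 in all, crops included, and the job is handed in when it is done.

```bash
mkdir -p pics; cat > h.py <<'E'
import numpy as np, cv2
from bench import *
def pts(c,mask):
    K=np.array(c["intrinsics"]);k1=c["k1"];R=np.array(c["R"]);t=np.array(c["t"])
    v,u=np.nonzero(mask&(c["range_z"]>0)); z=c["range_z"][v,u]
    d=np.stack([(u-K[0,2])/K[0,0],(v-K[1,2])/K[1,1]],1); s=d.copy()
    for _ in range(10): s=d/(1+k1*(s**2).sum(1))[:,None]
    return (np.column_stack([s*z[:,None],z])-t)@R
E
python3 - <<'E'
from h import *
for n in("side","top"):
    c=capture(n); cv2.imwrite(f"pics/{n}0.png",c["image"])
    np.savez(f"{n}0.npz",**c)
    print(n,"campos",-np.array(c["R"]).T@c["t"])
    for q in("capped_bottle","snap_cap","plain_bottle_1","press","press_knob","press_lever","press_pad","press_nest","press_hub"):
        for s in silhouettes(n,q)[:3]:
            m=s["region"].astype(bool); P=pts(c,m)
            print(q,round(s["conf"],2),np.round(s["xy"]),m.sum(),*( (np.round(np.median(P,0),3),np.round(np.percentile(P,2,0),3),np.round(np.percentile(P,98,0),3)) if len(P) else ()))
E
```

```text
side campos [ 0.28643313 -0.86544079  0.96450677]
capped_bottle 0.52 [213. 197.] 343 [0.437 0.266 0.056] [0.419 0.258 0.006] [0.455 0.29  0.103]
snap_cap 0.42 [213. 185.] 102 [0.438 0.272 0.096] [0.424 0.264 0.077] [0.453 0.29  0.104]
plain_bottle_1 0.84 [240. 251.] 332 [0.464 0.024 0.051] [0.447 0.018 0.006] [0.483 0.046 0.087]
plain_bottle_1 0.76 [233. 222.] 336 [0.48  0.133 0.051] [0.462 0.123 0.004] [0.503 0.156 0.088]
press 0.6 [324. 298.] 9252 [ 0.566 -0.339  0.258] [ 0.49  -0.399  0.012] [ 0.688 -0.125  0.36 ]
press 0.15 [335. 226.] 898 [ 0.635 -0.203  0.291] [ 0.541 -0.303  0.002] [0.72  0.174 0.338]
press_knob 0.9 [337. 224.] 874 [ 0.635 -0.206  0.291] [ 0.541 -0.303  0.009] [ 0.726 -0.004  0.338]
press_lever 0.8 [336. 225.] 903 [ 0.635 -0.204  0.291] [ 0.54  -0.302  0.001] [0.791 0.034 0.338]
press_lever 0.26 [328. 298.] 9296 [ 0.565 -0.339  0.259] [ 0.49  -0.4    0.013] [ 0.686 -0.125  0.364]
press_pad 0.76 [316. 244.] 452 [ 0.544 -0.309  0.354] [ 0.533 -0.317  0.185] [ 0.562 -0.294  0.381]
press_nest 0.8 [327. 299.] 9137 [ 0.565 -0.341  0.259] [ 0.49  -0.399  0.013] [ 0.6
[... 833 characters left out ...]
8]
press_knob 0.73 [350. 203.] 541 [ 0.621 -0.186  0.299] [ 0.546 -0.295  0.006] [ 0.707 -0.097  0.339]
press_lever 0.98 [350. 205.] 591 [ 0.621 -0.186  0.299] [ 0.544 -0.295  0.263] [ 0.706 -0.098  0.339]
press_pad 0.46 [400. 229.] 174 [ 0.55  -0.297  0.372] [ 0.537 -0.327  0.316] [ 0.565 -0.287  0.381]
press_nest 0.98 [384. 222.] 4167 [ 0.572 -0.296  0.288] [ 0.489 -0.379  0.011] [ 0.683 -0.113  0.372]
press_nest 0.18 [262. 259.] 146 [0.47  0.039 0.073] [0.451 0.022 0.044] [0.489 0.056 0.088]
press_hub 0.63 [386. 225.] 4346 [ 0.573 -0.296  0.286] [ 0.491 -0.387  0.002] [ 0.696 -0.112  0.371]
press_hub 0.44 [354. 202.] 538 [ 0.63  -0.198  0.295] [ 0.544 -0.295  0.263] [ 0.706 -0.099  0.339]
```

```bash
python3 - <<'E'
import cv2,numpy as np
a=cv2.imread("pics/side0.png");b=cv2.imread("pics/top0.png")
cv2.imwrite("pics/s1.png",np.hstack([cv2.resize(a[140:420,180:480],None,fx=2,fy=2)]))
cv2.imwrite("pics/t1.png",cv2.resize(b[140:340,150:480],None,fx=2.4,fy=2.4))
from h import *
# press geometry from depth of top+side
Q=[]
for n in("side","top"):
    d=np.load(f"{n}0.npz");c={k:d[k] for k in d};c["k1"]=float(c["k1"])
    P=pts(c,np.ones((420,560),bool)); Q.append(P)
    # slab at ram top
    for lo,hi in((.33,.40),(.365,.40),(.300,.325),):
        s=P[(P[:,2]>lo)&(P[:,2]<hi)&(P[:,0]>.4)&(P[:,0]<.8)&(P[:,1]<-.05)&(P[:,1]>-.5)]
        print(n,lo,hi,len(s),np.round(s.mean(0),4),np.round(s.min(0),3),np.round(s.max(0),3))
    s=P[(P[:,2]>.308)&(P[:,2]<.326)&(P[:,0]>.4)&(P[:,0]<.8)&(P[:,1]<-.2)&(P[:,1]>-.5)]
    print(cv2.minAreaRect(s[:,:2].astype(np.float32)*1000))
    h=np.array([.546,-.297,0])
    for lo in (.02,.09,.18,):pass
E
```

```text
side 0.33 0.4 476 [ 0.5473 -0.2681  0.3558] [ 0.533 -0.317  0.33 ] [ 0.568 -0.098  0.382]
side 0.365 0.4 177 [ 0.547  -0.3053  0.376 ] [ 0.533 -0.317  0.365] [ 0.563 -0.289  0.382]
side 0.3 0.325 2254 [ 0.5698 -0.3235  0.3154] [ 0.505 -0.401  0.3  ] [ 0.638 -0.106  0.325]
((570.36376953125, -329.4831237792969), (73.98674011230469, 135.93209838867188), 39.03001403808594)
top 0.33 0.4 259 [ 0.5534 -0.2143  0.3528] [ 0.536 -0.314  0.33 ] [ 0.571 -0.097  0.382]
top 0.365 0.4 93 [ 0.5509 -0.2993  0.377 ] [ 0.536 -0.314  0.365] [ 0.565 -0.287  0.382]
top 0.3 0.325 1488 [ 0.5757 -0.3087  0.3156] [ 0.507 -0.397  0.3  ] [ 0.639 -0.095  0.325]
((573.0904541015625, -327.05035400390625), (73.09307861328125, 136.62161254882812), 39.15557098388672)
```

View pics/s1.png

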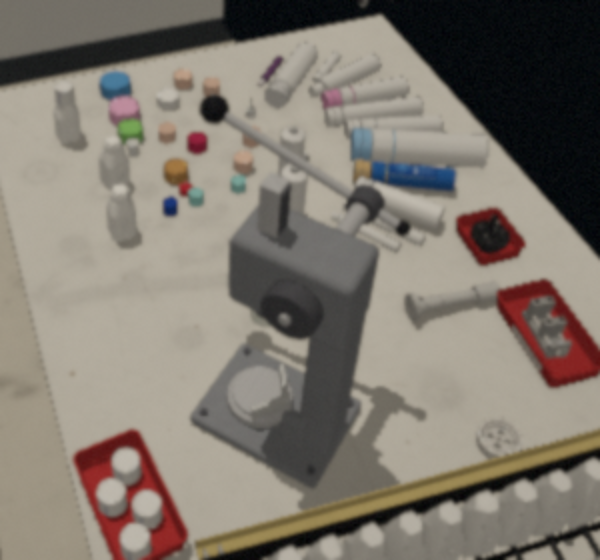

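View pics/t1.png

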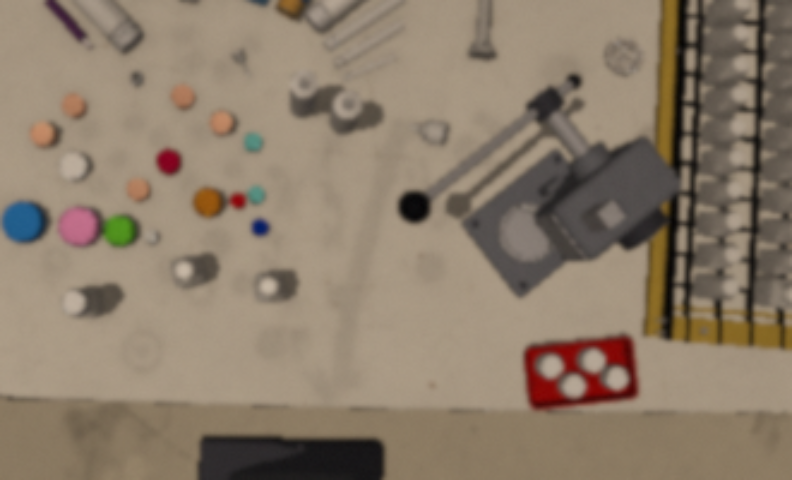

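The side view shows the press at crop (300,300) with its knob at (213,108). Three bottles stand on the left, and the leftmost one in the top view, at crop (75,302), has the cap. The press yaw is about -51° and the ram is at about (0.550, -0.301). Next I'll estimate the bottle's yaw and check reach.

```bash
cat >> h.py <<'E'
from scipy.spatial.transform import Rotation as Ro
YAW=np.deg2rad(-51); NEST=np.array([.5495,-.3012,.035])
PX=np.array([np.cos(YAW),np.sin(YAW),0]); PY=np.array([-PX[1],PX[0],0]); Z=np.array([0,0,1.])
def ori(az,tilt,flip=False):
    """tool z along azimuth az, tilted 'tilt' below level; fingers close horizontally"""
    z=np.array([np.cos(az)*np.cos(tilt),np.sin(az)*np.cos(tilt),-np.sin(tilt)])
    y=np.array([-np.sin(az),np.cos(az),0])*(-1 if flip else 1)
    return Ro.from_matrix(np.column_stack([np.cross(y,z),y,z])).as_quat(), z
def tcp(grasp,z): return np.array(grasp)+.019*z
E
python3 - <<'E'
from h import *
from scipy.optimize import least_squares
r=.006
def sd(p,a,hx=.019,hy=.0205):
    c,s=np.cos(a),np.sin(a); q=np.abs(p@np.array([[c,-s],[s,c]]))-np.array([hx-r,hy-r])
    return np.linalg.norm(np.maximum(q,0),axis=1)+np.minimum(q.max(1),0)-r
S=[]
for n in("side","top"):
    d=np.load(f"{n}0.npz");c={k:d[k] for k in d}
    P=pts(c,np.ones((420,560),bool))
    b=P[(np.hypot(P[:,0]-.44,P[:,1]-.276)<.04)]
    cap=b[b[:,2]>.088]; body=b[(b[:,2]>.008)&(b[:,2]<.05)]
    print(n,len(cap),cap.mean(0).round(4),(cap[:,:2].min(0)+cap[:,:2].max(0))/2,len(body)); S.append(body[:,:2])
    k=P[(P[:,2]>.3)&(P[:,1]>-.135)&(P[:,1]<-.07)&(abs(P[:,0]-.555)<.05)]
    f=least_squares(lambda v:np.linalg.norm(k-v,axis=1)-.0175,[.557,-.111,.322],loss="soft_l1",f_scale=.002)
    print("knob",f.x.round(4),len(k))
    v=P[(P[:,2]>.02)&(P[:,2]<.2)&(np.hypot(*(P[:,:2]-NEST[:2]).T)<.05)]
    a=v[abs(v[:,2]-.035)<.006]; print("anvil",len(a),a[:,2].mean() if len(a) else 0)
for a in np.arange(-45,45,7.5):
    e=[]
    for s in S[:2]:
        f=least_squares(lambda v:sd(s-v,np.deg2rad(a)),[.44,.276],loss="soft_l1",f_scale=.002); e+=[round(f.cost*1e6/len(s),3),f.x.round(4)]
    print(a,*e)
kn=NEST*[1,1,0]+.05*PX+.125*PY-.2*np.cos(.2618)*PX; print("knob model",kn.round(4))
for t in(20,30,45):
  for fl in(0,1):
    for az in range(-30,91,15):
        q,z=ori(np.deg2rad(az),np.deg2rad(t),fl); j=inverse_kinematics(tcp([.44,.277,.038],z),q)
        print(t,fl,az,"pick",None if j is None else np.round(j,2)) if j is not None else 0
    q,z=ori(YAW,np.deg2rad(t),fl)
    for nm,g in(("nest",NEST+[0,0,.038]),("front",NEST+[0,0,.06]-.15*PX),("knobU",kn+[0,0,.322]),("knobD",kn+[0,0,.129]+.052*PX)):
        j=inverse_kinematics(tcp(g,z),q); print(t,fl,nm,None if j is None else np.round(j,2))
E
```

```text
side 75 [0.4387 0.2765 0.0986] [0.43945095 0.27944081] 133
knob [ 0.5555 -0.1116  0.322 ] 208
anvil 573 0.03548804684431809
top 95 [0.4427 0.2798 0.0987] [0.44208249 0.27973489] 42
knob [ 0.5588 -0.1124  0.3212] 179
anvil 312 0.03397349383587011
-45.0 3.694 [0.4381 0.2811] 2.61 [0.4427 0.2817]
-37.5 3.817 [0.4381 0.2813] 2.604 [0.4418 0.2822]
-30.0 3.66 [0.4386 0.2814] 2.454 [0.4419 0.2827]
-22.5 3.265 [0.4382 0.2818] 2.173 [0.442  0.2832]
-15.0 2.706 [0.4387 0.282 ] 1.583 [0.4419 0.2834]
-7.5 2.076 [0.4384 0.2822] 0.826 [0.4417 0.2835]
0.0 1.601 [0.438  0.2822] 0.484 [0.4415 0.2836]
7.5 1.461 [0.4377 0.2822] 0.641 [0.4414 0.2834]
15.0 1.771 [0.4373 0.2821] 1.149 [0.4412 0.2833]
22.5 2.377 [0.4369 0.282 ] 1.803 [0.4411 0.2828]
30.0 3.019 [0.4367 0.2816] 2.182 [0.4409 0.2821]
37.5 3.472 [0.4362 0.2813] 2.367 [0.441  0.2817]
knob model [ 0.5565 -0.1113  0.    ]
20 0 75 pick [-0.34  1.05  2.26  1.55  1.21  1.4 ]
20 0 90 pick [-0.3   0.99  2.06  1.24  1.25  1.67]
20 0 nest [-0.31  0.98  2.32  3.69  1.35  1.65]
20 0 front None
20 0 knobU None
20 0 knobD None
20 1 75 pick [-0.34  1.05  2.2
[... 386 characters left out ...]
 0.89  2.27  1.58  1.05 -1.6 ]
30 1 90 pick [-0.24  0.86  2.09  1.23  1.1  -1.36]
30 1 nest [-0.36  0.8   2.29  3.69  1.   -1.61]
30 1 front None
30 1 knobU None
30 1 knobD None
45 0 0 pick [0.78 0.69 2.34 4.   0.71 1.45]
45 0 75 pick [-0.11  0.68  2.24  1.5   0.78  1.88]
45 0 90 pick [-0.11  0.69  2.1   1.14  0.88  2.04]
45 0 nest [-0.43  0.59  2.17  3.9   0.47  1.2 ]
45 0 front None
45 0 knobU [ 0.05  0.1   1.94 -0.91  0.81 -0.07]
45 0 knobD None
45 1 0 pick [ 0.78  0.69  2.34  4.    0.71 -1.69]
45 1 75 pick [-0.11  0.68  2.24  1.5   0.78 -1.26]
45 1 90 pick [-0.11  0.69  2.1   1.14  0.88 -1.1 ]
45 1 nest [-0.43  0.59  2.17  3.9   0.47 -1.94]
45 1 front None
45 1 knobU None
45 1 knobD None
```

```bash
python3 - <<'E'
from h import *
def ok(p,az,t,fl):
    q,z=ori(np.deg2rad(az),np.deg2rad(t),fl); return inverse_kinematics(tcp(p,z),q)
B=np.array([.440,.281,.040])
for t in(30,35,40,45,50):
    for nm,p,rng in(("pick",B,[-87,-2,3,8,13,88,93,98]),("nest",NEST+[0,0,.040],range(-90,61,10)),("nestup",NEST+[0,0,.06],range(-90,61,10))):
        print(t,nm,[(az,fl,np.round(j,1).tolist()) for az in rng for fl in (0,) if (j:=ok(p,az,t,fl)) is not None])
E
```

```text
30 pick [(-87, 0, [0.9, 1.0, 1.4, -0.6, 1.6, 1.1]), (-2, 0, [0.9, 0.9, 2.4, 4.1, 1.1, 1.7]), (88, 0, [-0.2, 0.9, 2.1, 1.3, 1.1, 1.8]), (93, 0, [-0.2, 0.9, 2.1, 1.2, 1.1, 1.8]), (98, 0, [-0.2, 0.9, 2.0, 1.1, 1.2, 1.9])]
30 nest [(-60, 0, [-0.3, 0.8, 2.2, 4.0, 0.9, 1.4]), (-50, 0, [-0.4, 0.8, 2.3, 3.7, 1.0, 1.5]), (-40, 0, [-0.5, 0.8, 2.4, 3.3, 1.1, 1.6]), (-20, 0, [-0.9, 0.8, 2.4, 2.6, 1.1, 1.5]), (-10, 0, [-1.0, 0.8, 2.3, 2.3, 1.0, 1.6]), (0, 0, [-1.1, 0.8, 2.2, 2.0, 1.0, 1.7]), (10, 0, [-1.1, 0.8, 2.1, 1.7, 1.0, 1.9]), (20, 0, [-1.2, 0.8, 2.0, 1.4, 1.1, 2.0]), (30, 0, [-1.2, 0.8, 1.9, 1.2, 1.2, 2.1]), (40, 0, [-1.1, 0.8, 1.8, 1.1, 1.3, 2.1]), (50, 0, [-1.1, 0.9, 1.6, 0.9, 1.4, 2.2]), (60, 0, [-1.1, 0.9, 1.5, 0.8, 1.5, 2.2])]
30 nestup [(-60, 0, [-0.3, 0.7, 2.2, 4.0, 0.9, 1.4]), (-50, 0, [-0.4, 0.7, 2.3, 3.7, 1.0, 1.5]), (-40, 0, [-0.5, 0.8, 2.4, 3.3, 1.0, 1.6]), (-20, 0, [-0.9, 0.8, 2.4, 2.6, 1.0, 1.6]), (-10, 0, [-1.0, 0.7, 2.3, 2.3, 1.0, 1.6]), (0, 0, [-1.1, 0.7, 2.2, 1.9, 1.0, 1.8]), (10, 0, [-1.1, 0.7, 2.1, 1.7, 1.0, 1.9]), (20, 0, [-1.2, 0.7, 2.0, 1.4, 1.1, 2.0]), (30, 0, [-1.2
[... 4469 characters left out ...]
3, 0.7, 2.5]), (20, 0, [-1.0, 0.6, 1.9, 1.1, 0.8, 2.5]), (30, 0, [-1.0, 0.6, 1.8, 1.0, 0.9, 2.5]), (40, 0, [-1.0, 0.7, 1.8, 0.8, 1.0, 2.5]), (50, 0, [-1.0, 0.7, 1.7, 0.7, 1.2, 2.4]), (60, 0, [-1.0, 0.7, 1.6, 0.7, 1.3, 2.4])]
50 nestup [(-40, 0, [-0.6, 0.5, 2.2, 3.6, 0.2, 1.3]), (-30, 0, [-0.7, 0.5, 2.2, 2.7, 0.2, 1.9]), (-20, 0, [-0.8, 0.5, 2.2, 2.1, 0.3, 2.3]), (-10, 0, [-0.9, 0.5, 2.1, 1.7, 0.4, 2.4]), (0, 0, [-0.9, 0.5, 2.1, 1.4, 0.5, 2.5]), (10, 0, [-1.0, 0.5, 2.0, 1.2, 0.7, 2.5]), (20, 0, [-1.0, 0.6, 1.9, 1.1, 0.8, 2.5]), (30, 0, [-1.0, 0.6, 1.8, 0.9, 0.9, 2.5]), (40, 0, [-1.0, 0.6, 1.7, 0.8, 1.1, 2.5]), (50, 0, [-1.0, 0.7, 1.6, 0.7, 1.2, 2.4]), (60, 0, [-1.0, 0.7, 1.6, 0.6, 1.3, 2.4])]
```

```bash
cat >> h.py <<'E'
T=np.deg2rad(45); QP,ZP=ori(np.deg2rad(93),T); QN,ZN=ori(np.deg2rad(-20),T)
HG=.041; B=np.array([.440,.281,0]); N=NEST-.003*PX
E
python3 - <<'E'
from h import *
dn=np.array([np.cos(np.deg2rad(-20)),np.sin(np.deg2rad(-20)),0])
for a in(-20,-30,-10):
  q,z=ori(np.deg2rad(a),T)
  dn=np.array([np.cos(np.deg2rad(a)),np.sin(np.deg2rad(a)),0])
  print(a,[ (s,None if (j:=inverse_kinematics(tcp(N+[0,0,HG+dz]-s*dn,z),q)) is None else np.round(j,2).tolist()) for s,dz in((0,0),(0,.01),(.05,.01),(.08,.01),(.1,.05),(.12,.01),(.12,.06))])
  print(a,[ (s,None if (j:=inverse_kinematics(tcp(N+[0,0,HG+dz]-s*PX,z),q)) is None else np.round(j,2).tolist()) for s,dz in((.05,.01),(.08,.01),(.1,.05),(.12,.06))])
move_ptp(tcp(B+[0,0,HG+.14],ZP),QP)
print(current_clock(),current_joint_pos())
servo_line(tcp(B+[0,0,HG+.05],ZP),rate=.15)
c=capture("top");d=capture("side")
cv2.imwrite("pics/p2.png",np.hstack([cv2.resize(c["image"][180:340,100:300],(400,320)),cv2.resize(d["image"][90:250,130:330],(400,320))]))
E
```

```text
-20 [(0, [-0.79, 0.58, 2.24, 2.47, 0.5, 1.86]), (0, [-0.79, 0.55, 2.23, 2.43, 0.48, 1.9]), (0.05, [-0.86, 0.54, 2.34, 2.45, 0.57, 1.8]), (0.08, None), (0.1, None), (0.12, None), (0.12, None)]
-20 [(0.05, [-0.77, 0.54, 2.34, 2.56, 0.56, 1.77]), (0.08, None), (0.1, None), (0.12, None)]
-30 [(0, [-0.67, 0.58, 2.25, 2.91, 0.47, 1.67]), (0, [-0.67, 0.55, 2.24, 2.9, 0.44, 1.69]), (0.05, [-0.69, 0.54, 2.36, 2.91, 0.55, 1.65]), (0.08, None), (0.1, None), (0.12, None), (0.12, None)]
-30 [(0.05, [-0.64, 0.54, 2.35, 2.98, 0.53, 1.63]), (0.08, None), (0.1, None), (0.12, None)]
-10 [(0, [-0.89, 0.58, 2.2, 2.07, 0.55, 2.03]), (0, [-0.89, 0.56, 2.2, 2.02, 0.54, 2.08]), (0.05, [-0.98, 0.54, 2.29, 2.03, 0.61, 1.97]), (0.08, [-1.05, 0.54, 2.34, 2.01, 0.65, 1.9]), (0.1, [-1.1, 0.41, 2.35, 1.8, 0.62, 2.1]), (0.12, None), (0.12, [-1.16, 0.37, 2.38, 1.72, 0.64, 2.14])]
-10 [(0.05, [-0.89, 0.54, 2.31, 2.16, 0.59, 1.92]), (0.08, [-0.89, 0.54, 2.37, 2.23, 0.63, 1.82]), (0.1, None), (0.12, None)]
3.175 [-0.09616247  0.39436964  1.99549701  0.89571846  1.10981618  2.4240606 ]
```

View pics/p2.png

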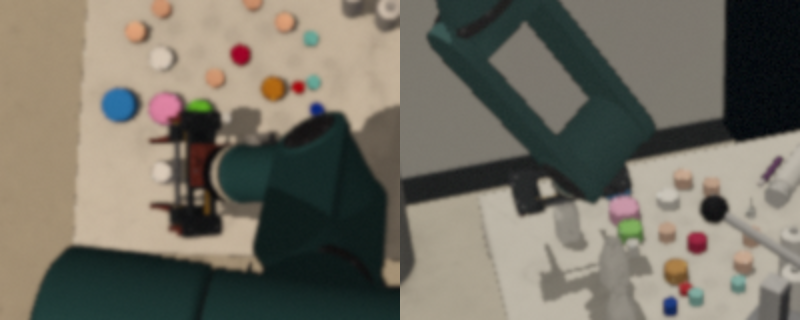

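The left panel (top view) shows the fingers straddling the cap at (162,172). The wide side of the body lies along the closing line, and the pink and green caps sit near the upper finger. I'll narrow the opening, then descend and grasp.

```bash
cat >> h.py <<'E'
AZN=np.deg2rad(-10); QN,ZN=ori(AZN,T); DN=np.array([np.cos(AZN),np.sin(AZN),0])
E
python3 - <<'E'
from h import *
move_gripper(.072)
print(servo_line(tcp(B+[0,0,HG],ZP),rate=.1,contact_N=6))
move_gripper(.0); print("gap",current_finger_gap(),current_grip_force(),current_position(),current_clock())
servo_line(tcp(B+[0,0,HG+.17],ZP),rate=.2)
print("gap",current_finger_gap())
for az in (40,30,50,20):
  for r in (.0,.03,.06):
    q,z=ori(np.deg2rad(az),T); p=tcp([.40+r,-.08,.22],z); j=inverse_kinematics(p,q)
    print(az,r,None if j is None else np.round(j,2).tolist())
c=capture("top");d=capture("side")
cv2.imwrite("pics/p3.png",np.hstack([cv2.resize(c["image"][180:340,100:300],(400,320)),cv2.resize(d["image"][60:220,130:330],(400,320))]))
print(current_clock())
E
```

```text
False
gap 0.03776578937874439 29.84899026706671 [0.439401   0.29448501 0.02785269] 5.775
gap 0.038071374977131145
40 0.0 [-1.09, 0.16, 2.23, 0.86, 1.15, 2.39]
40 0.03 [-1.01, 0.19, 2.19, 0.9, 1.11, 2.44]
40 0.06 [-0.94, 0.21, 2.15, 0.93, 1.08, 2.49]
30 0.0 [-1.12, 0.1, 2.31, 0.95, 1.05, 2.44]
30 0.03 [-1.02, 0.13, 2.28, 0.99, 1.01, 2.49]
30 0.06 [-0.94, 0.16, 2.24, 1.03, 0.96, 2.54]
50 0.0 [-1.06, 0.22, 2.15, 0.78, 1.24, 2.34]
50 0.03 [-0.99, 0.24, 2.11, 0.81, 1.21, 2.39]
50 0.06 [-0.92, 0.27, 2.06, 0.84, 1.19, 2.44]
20 0.0 None
20 0.03 [-1.0, 0.07, 2.35, 1.1, 0.88, 2.55]
20 0.06 [-0.91, 0.1, 2.31, 1.14, 0.83, 2.6]
6.875
```

View pics/p3.png

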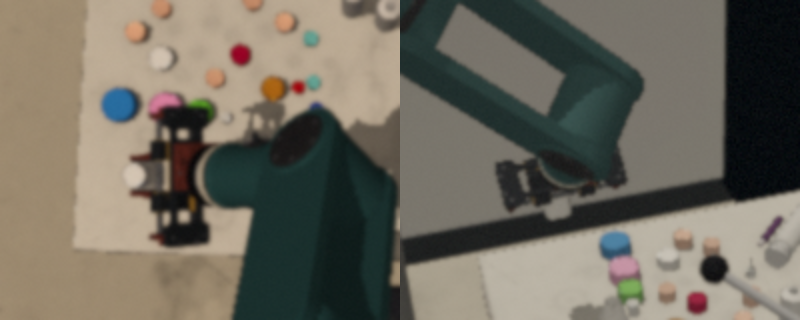

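Gap is 38 mm, so it is gripped on flat faces. The cap, at (135,175) in the left panel, is where parallax puts an upright bottle. On to the press.

```bash
python3 - <<'E'
from h import *
q,z=ori(np.deg2rad(40),T); move_ptp(tcp([.43,-.08,.22],z),q)
move_ptp(tcp(N+[0,0,HG+.05]-.1*DN,ZN),QN)
print(current_clock(),current_finger_gap(),current_position())
servo_line(tcp(N+[0,0,HG+.012]-.03*DN,ZN),rate=.1,contact_N=8)
c=capture("top");d=capture("side")
cv2.imwrite("pics/p4.png",np.hstack([cv2.resize(c["image"][160:320,300:500],(400,320)),cv2.resize(d["image"][200:360,230:430],(400,320))]))
for n,cc in(("top",c),("side",d)):
    P=pts(cc,np.ones((420,560),bool)); s=P[(np.hypot(*(P[:,:2]-(N-.03*DN)[:2]).T)<.03)&(P[:,2]>.13)&(P[:,2]<.16)]
    print(n,len(s),s.mean(0) if len(s) else 0)
    for o in silhouettes(n,"snap_cap")[:3]: print(o["conf"],o["xy"],np.median(pts(cc,o["region"].astype(bool)),0).round(3))
print("expect",(N-.03*DN).round(3))
E
```

```text
9.125 0.037652170208020606 [ 0.46330944 -0.28289811  0.11292078]
top 104 [ 0.51887582 -0.2918997   0.1451169 ]
0.42 [374.6, 243.4] [ 0.519 -0.29   0.146]
side 197 [ 0.5152907  -0.29804353  0.1457427 ]
0.72 [297.7, 309.1] [ 0.515 -0.301  0.148]
0.59 [330.1, 295.1] [ 0.569 -0.348  0.267]
expect [ 0.518 -0.294  0.035]
```

View pics/p4.png

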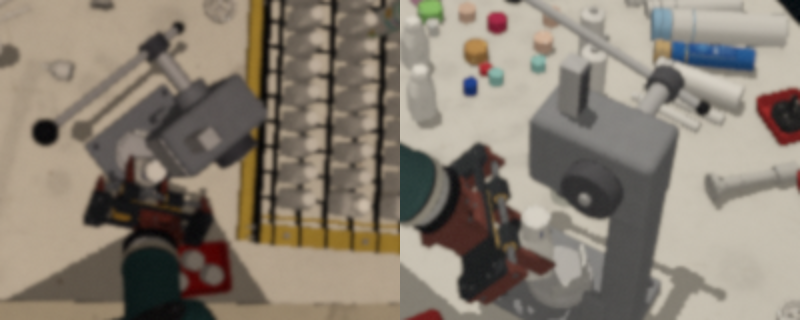

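The right panel shows the bottle upright at (535,225), just in front of the anvil and clear of the V stop. Measured position agrees with the expected one to about 2 mm. Now seat, release and retreat.

```bash
python3 - <<'E'
from h import *
print(servo_line(tcp(N+[0,0,HG+.012],ZN),rate=.06,contact_N=6),current_position()-tcp(N+[0,0,HG],ZN))
print(servo_line(tcp(N+[0,0,HG-.004],ZN),rate=.03,contact_N=4),current_position()-tcp(N+[0,0,HG],ZN),current_force())
move_gripper(.062); print(current_finger_gap(),current_grip_force())
servo_line(tcp(N+[0,0,HG+.05]-.1*DN,ZN),rate=.12,contact_N=6)
sleep(.1)
c=capture("top");d=capture("side")
cv2.imwrite("pics/p5.png",np.hstack([cv2.resize(c["image"][160:320,300:500],(400,320)),cv2.resize(d["image"][200:360,230:430],(400,320))]))
for n,cc in(("top",c),("side",d)):
    P=pts(cc,np.ones((420,560),bool)); s=P[(np.hypot(*(P[:,:2]-NEST[:2]).T)<.03)&(P[:,2]>.11)&(P[:,2]<.15)]
    print(n,len(s),s.mean(0) if len(s) else 0,s[:,2].max())
# knob path IK options
H=NEST*[1,1,0]+.05*PX+.125*PY+.27*Z
K=lambda q:H+.2*(-np.cos(.2618-q)*PX+np.sin(.2618-q)*Z)
for az in(-51,-30,-10,10):
  for t in(45,60,75,90):
    for fl in(0,1):
        q,z=ori(np.deg2rad(az),np.deg2rad(t),fl)
        js=[inverse_kinematics(tcp(K(a),z),q) for a in np.linspace(0,1.08,8)]+[inverse_kinematics(tcp(K(0)-.08*z,z),q)]
        if all(j is not None for j in js): print(az,t,fl,np.round(js[0],1),np.round(js[7],1),np.round(js[8],1))
print(current_clock())
E
```

```text
False [0.00013771 0.00031577 0.01189882]
True [1.73795024e-04 6.91174816e-05 1.74408838e-04] [0.4636651  1.33702421 2.10642107]
0.06207377244197695 0.0
top 36 [ 0.54392106 -0.28942638  0.12602525] 0.1397187536667536
side 221 [ 0.54451376 -0.30542629  0.13124231] 0.1418891614010072
-51 60 0 [-0.1  0.1  1.8 -0.5  0.9 -0.6] [-0.2  0.4  1.9 -0.8  0.5 -0.2] [-0.   0.   1.7 -0.4  1.1 -0.6]
-51 60 1 [-0.1  0.1  1.8 -0.5  0.9  2.6] [-0.2  0.4  1.9 -0.8  0.5  2.9] [-0.   0.   1.7 -0.4  1.1  2.6]
-51 75 0 [-0.2  0.2  1.6 -0.2  1.2 -0.8] [-0.3  0.4  1.8 -0.2  0.7 -0.8] [-0.2  0.1  1.5 -0.2  1.3 -0.8]
-51 75 1 [-0.2  0.2  1.6 -0.2  1.2  2.3] [-0.3  0.4  1.8 -0.2  0.7  2.3] [-0.2  0.1  1.5 -0.2  1.3  2.3]
-51 90 0 [-0.3  0.2  1.5 -0.   1.4 -1. ] [-0.4  0.5  1.6 -0.   1.  -1. ] [-0.3  0.2  1.3 -0.   1.6 -1. ]
-51 90 1 [-0.3  0.2  1.5 -0.   1.4  2.1] [-0.4  0.5  1.6 -0.   1.   2.1] [-0.3  0.2  1.3 -0.   1.6  2.1]
-30 60 0 [-0.2  0.   1.9 -0.2  0.8 -1.2] [-0.3  0.4  2.  -0.5  0.2 -0.9] [-0.2 -0.1  1.8 -0.2  0.9 -1.2]
-30 60 1 [-0.2  0.   1.9 -0.2  0.8  2. ] [-0.3  0.4  2.  -0.5  0.2  2.2] [-0.2 -0.1
[... 1003 characters left out ...]
1.4] [-0.4  0.5  1.6 -0.   1.   1.4] [-0.3  0.2  1.3  0.   1.6  1.4]
10 45 1 [-0.7  0.   2.   0.9  0.7  0.1] [-0.7  0.5  2.2  1.7  0.6 -0.8] [-0.8 -0.1  2.   0.8  1.   0.2]
10 60 1 [-0.5  0.   1.9  0.4  0.9  0.7] [-0.6  0.4  2.   0.8  0.5  0.1] [-0.6 -0.1  1.8  0.4  1.1  0.7]
10 75 0 [-0.4  0.1  1.7  0.2  1.1 -2.2] [-0.5  0.4  1.8  0.2  0.7 -2.4] [-0.4  0.   1.6  0.2  1.3 -2.2]
10 75 1 [-0.4  0.1  1.7  0.2  1.1  0.9] [-0.5  0.4  1.8  0.2  0.7  0.8] [-0.4  0.   1.6  0.2  1.3  0.9]
10 90 0 [-0.3  0.2  1.5  0.   1.4 -2.1] [-0.4  0.5  1.6  0.   1.  -2.1] [-0.3  0.2  1.3  0.   1.6 -2.1]
10 90 1 [-0.3  0.2  1.5  0.   1.4  1.1] [-0.4  0.5  1.6  0.   1.   1. ] [-0.3  0.2  1.3  0.   1.6  1.1]
13.2167
```

View pics/p5.png

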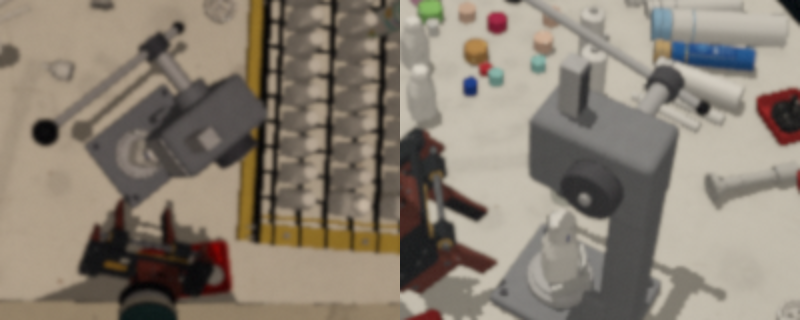

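The right panel shows the bottle standing on the anvil in the V stop, body at (565,270) and cap at (562,225) under the ram, with the gripper clear. The bias-corrected cap position is about 1–2 mm from the nest. Now the knob.

```bash
cat >> h.py <<'E'
H=NEST*[1,1,0]+.05*PX+.125*PY+.27*Z
K=lambda q:H+.2*(-np.cos(.2618-q)*PX+np.sin(.2618-q)*Z)
QK,ZK=ori(YAW,np.deg2rad(75),True)
E
python3 - <<'E'
from h import *
done=False
for az,t,p in((-20,60,[.40,-.17,.33]),(-10,60,[.40,-.17,.33]),(-20,60,[.43,-.17,.30]),(-20,75,[.42,-.17,.33])):
    q,z=ori(np.deg2rad(az),np.deg2rad(t)); 
    for fl in(0,1):
        q,z=ori(np.deg2rad(az),np.deg2rad(t),fl); j=inverse_kinematics(tcp(p,z),q); print(az,t,fl,None if j is None else np.round(j,2))
        if j is not None and not done and abs(j[5]-2.2)<1: goto_joints(j); done=True
print(current_position(),current_clock())
if done:
    a=tcp(K(0)-.11*ZK,ZK); j=inverse_kinematics(a,QK); print(np.round(j,2)); move_ptp(a,QK)
    c=capture("top");d=capture("side")
    cv2.imwrite("pics/p6.png",np.hstack([cv2.resize(c["image"][130:290,280:480],(400,320)),cv2.resize(d["image"][100:260,200:400],(400,320))]))
    print(current_clock())
E
```

```text
-20 60 0 [-0.71 -0.25  2.06  0.24  0.84 -2.05]
-20 60 1 [-0.71 -0.25  2.06  0.24  0.84  1.09]
-10 60 0 [-0.83 -0.23  2.06  0.39  0.92 -2.4 ]
-10 60 1 [-0.83 -0.23  2.06  0.39  0.92  0.74]
-20 60 0 [-0.64 -0.16  2.08  0.22  0.72 -1.99]
-20 60 1 [-0.64 -0.16  2.08  0.22  0.72  1.15]
-20 75 0 [-0.59 -0.08  1.85  0.07  1.12 -1.83]
-20 75 1 [-0.59 -0.08  1.85  0.07  1.12  1.31]
[ 0.42415672 -0.17105856  0.31062131] 14.7417
[-0.18  0.06  1.48 -0.17  1.4   2.29]
15.775
```

View pics/p6.png

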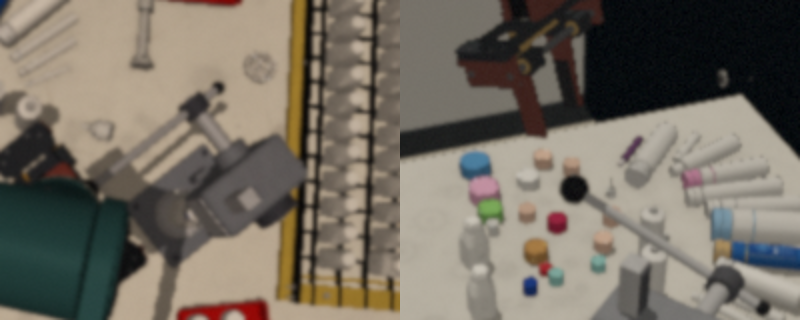

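The fingers, at (530,120) and (575,90), hang above the knob at (575,188) and are offset back along the tool axis as planned. Descend, grip the knob and pull.

```bash
python3 - <<'E'
from h import *
print("touch",servo_line(tcp(K(0),ZK),rate=.1,contact_N=6))
move_gripper(0); print("gap",current_finger_gap(),current_grip_force(),current_force().round(1) if hasattr(current_force(),'round') else current_force())
if .025<current_finger_gap()<.04:
    f0=np.array(current_force())
    for a in np.arange(.06,1.081,.03):
        hit=servo_line(tcp(K(a),ZK),rate=.06,contact_N=20)
        f=np.array(current_force())-f0
        if hit or a>.85 or abs(a%.24)<.03: print(round(a,2),hit,f.round(1),round(current_finger_gap(),4))
        if hit or np.linalg.norm(f)>30: break
    p=current_position()-.019*ZK-H; print("angle",.2618-np.arctan2(p[2],-p@PX),np.linalg.norm(p))
    sleep(.2); d=capture("side"); t=capture("top")
    cv2.imwrite("pics/p7.png",np.hstack([cv2.resize(t["image"][130:290,280:480],(400,320)),cv2.resize(d["image"][160:360,220:470],(400,320))]))
    for n,cc in(("top",t),("side",d)):
        P=pts(cc,np.ones((420,560),bool)); s=P[(np.hypot(*(P[:,:2]-NEST[:2]).T)<.016)&(P[:,2]>.33)]
        print(n,"ram top z",np.percentile(s[:,2],[50,95]) if len(s) else None)
print(current_clock())
E
```

```text
touch False
gap 0.033715717973348484 30.00040054321289 [-0.9  0.9  0.9]
0.24 False [-0.1 -2.4  3.3] 0.0336
0.48 False [-1.4  0.4  4.6] 0.034
0.72 False [-1.1  1.1  3.9] 0.0339
0.87 False [-1.8  3.1  6.5] 0.0339
0.9 False [-1.3  3.4  7.8] 0.0338
0.93 False [-2.9  3.6  8.2] 0.0337
0.96 False [-2.7  4.1  8.3] 0.0336
0.99 False [-3.2  3.5  8.3] 0.0337
1.02 False [-2.6  4.3  8.1] 0.0335
1.05 False [-1.6  3.8  8.4] 0.034
1.08 False [-2.2  5.9  9.1] 0.0337
angle 1.074803401045033 0.20034110014663437
top ram top z [0.33051549 0.33081366]
side ram top z None
26.7417
```

View pics/p7.png

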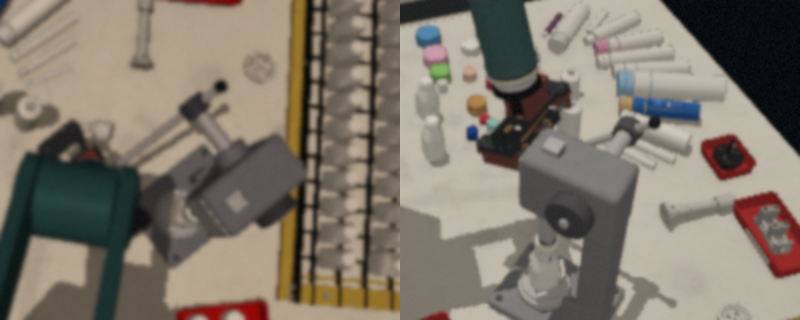

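The right panel shows the ram down on the cap at about (545,245), with the bottle upright. The hard stop isn't felt yet, so I'll continue until it is.

```bash
python3 - <<'E'
from h import *
def ram():
    t=capture("top"); P=pts(t,np.ones((420,560),bool)); s=P[(np.hypot(*(P[:,:2]-NEST[:2]).T)<.013)&(P[:,2]>.3)]; return np.percentile(s[:,2],[25,50,75]).round(4)
print(ram())
for a in np.arange(1.095,1.18,.015):
    hit=servo_line(tcp(K(a),ZK),rate=.03,contact_N=15); f=np.array(current_force()); print(round(a,3),hit,f.round(1))
    if hit or np.linalg.norm(f)>28: break
sleep(.2); print(ram(),current_force(),current_finger_gap(),current_clock())
E
```

```text
[0.3233 0.3263 0.3275]
1.095 False [-4.5  7.3 10.9]
1.11 False [-5.9  8.2 16.4]
1.125 False [-7.3  9.9 18.9]
1.14 False [-7.4  8.1 19.1]
1.155 False [-5.3  4.8 15.6]
1.17 False [-5.9  1.6 18. ]
[0.3228 0.325  0.3267] [-5.53950594  2.25618146 18.40834489] 0.030472172510084918 28.5417
```

The force saturated at about 20 N while the ram stayed put, so the lever is on its stop and the knob has slid slightly in the pads. I'll ease it back up, keeping that offset.

```bash
python3 - <<'E'
from h import *
A0=1.05; off=(current_position()-.019*ZK)-K(A0); print("off",off.round(4),off@ZK)
for a in np.arange(A0-.025,-.011,-.025):
    servo_line(tcp(K(max(a,-.01))+off,ZK),rate=.05)
    if int(round(a*40))%5==0 or a>.9: print(round(a,3),np.round(current_force(),1),round(current_finger_gap(),4))
sleep(.2)
d=capture("side");t=capture("top")
cv2.imwrite("pics/p8.png",np.hstack([cv2.resize(t["image"][130:290,280:480],(400,320)),cv2.resize(d["image"][160:360,220:470],(400,320))]))
P=pts(t,np.ones((420,560),bool)); s=P[(np.hypot(*(P[:,:2]-NEST[:2]).T)<.013)&(P[:,2]>.3)]; print("ram",np.percentile(s[:,2],[25,50,75]).round(4))
print(current_clock())
E
```

```text
off [ 0.0121 -0.0144 -0.0134] 0.017853409074844864
1.025 [-2.4  3.4  7.2] 0.0306
1.0 [-3.2  3.1  6.4] 0.0306
0.975 [-3.   2.8  6.5] 0.0305
0.95 [-2.8  2.4  6.9] 0.0307
0.925 [-2.9  2.7  5.5] 0.0303
0.9 [-3.2  0.1  7. ] 0.0294
0.875 [-1.5  0.1  7.9] 0.029
0.75 [-1.8 -6.6  9.6] 0.0255
0.625 [  4.1 -25.3  13.3] 0.0132
0.5 [  7.9 -29.6   9.2] 0.0118
0.375 [ 12.1 -35.    4.5] 0.0114
0.25 [ 19.5 -43.7  -3.2] 0.0113
0.125 [ 30.7 -51.7 -13.9] 0.0114
0.0 [ 28.6 -35.8 -26.8] 0.0116
ram [0.3479 0.3748 0.3782]
39.375
```

View pics/p8.png

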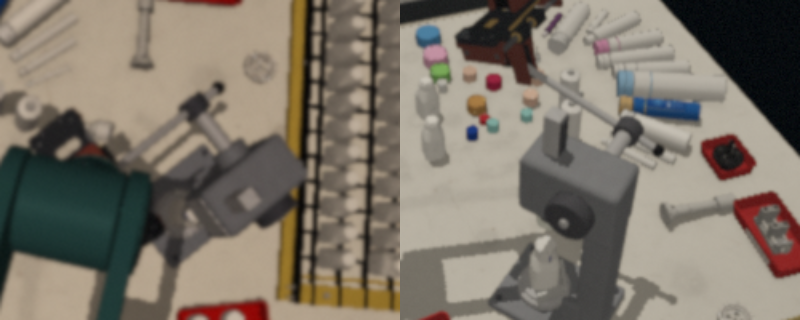

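The pads slid past the knob and now hold the bar just behind it (gap 11.6 mm). The right panel shows the lever back up, the ram top at (560,115) and the bottle standing at (545,280). The tool is straining against the up stop, so I'll unload it, open and withdraw upward.

```bash
python3 - <<'E'
from h import *
p0=np.array(current_position())
for i in range(1,11):
    f=np.array(current_force())
    if np.linalg.norm(f)<12: break
    servo_line(np.array(current_position())+.002*f/np.linalg.norm(f),QK,rate=.02)
print(i,np.round(current_force(),1),(np.array(current_position())-p0).round(4))
move_gripper(.062); print(current_finger_gap(),np.round(current_force(),1))
print(servo_line(np.array(current_position())-.10*ZK,QK,rate=.08,contact_N=8))
print(np.round(current_force(),1),current_position(),current_clock())
q=np.array(current_joint_pos()); q[0]+=.5; goto_joints(q); sleep(.3)
d=capture("side");t=capture("top")
cv2.imwrite("pics/p9.png",np.hstack([cv2.resize(t["image"][130:290,280:480],(400,320)),cv2.resize(d["image"][160:360,220:470],(400,320))]))
for n,c in(("top",t),("side",d)):
    P=pts(c,np.ones((420,560),bool)); h=np.hypot(*(P[:,:2]-NEST[:2]).T)
    s=P[(h<.02)&(P[:,2]>.365)]; b=P[(h<.03)&(P[:,2]>.1)&(P[:,2]<.15)]
    k=P[(P[:,2]>.3)&(P[:,1]>-.135)&(P[:,1]<-.07)&(abs(P[:,0]-.555)<.05)]
    print(n,"ram",len(s),s.mean(0),"cap",len(b),b.mean(0),np.percentile(b[:,2],98),"knob top",k[:,2].max(),k.mean(0))
print(current_clock())
E
```

```text
2 [-3.6  3.2  5.2] [ 0.     -0.0001 -0.0005]
0.06194559783972429 [-0.  -0.2  0.7]
False
[-0.6 -0.1 -0.6] [ 0.5631056  -0.11943601  0.38571776] 42.4833
top ram 94 [ 0.55119481 -0.29926137  0.37696335] cap 47 [ 0.5444195  -0.290128    0.11709262] 0.12886258658307204 knob top 0.34154417003464516 [ 0.55919101 -0.1124742   0.33112896]
side ram 180 [ 0.54707698 -0.30527582  0.37583113] cap 239 [ 0.54419097 -0.30531926  0.1198058 ] 0.12928034890174697 knob top 0.34116249973819784 [ 0.55314174 -0.12048899  0.32872747]
43.975
```

View pics/p9.png

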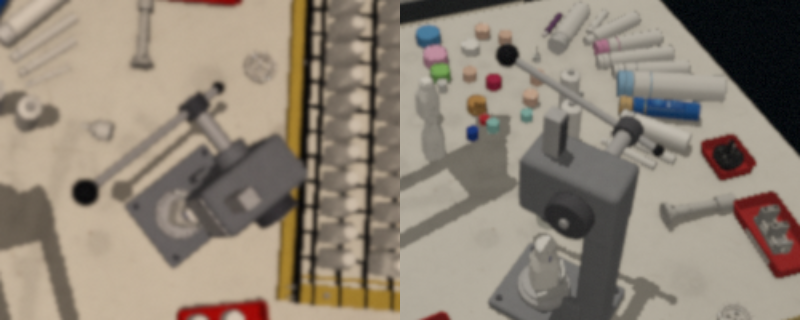

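The lever is back at rest with the knob at (507,55). The cap top dropped from about 0.140 to 0.129 m, so the cap is home, and the bottle has not moved. Handing in.

```bash
python3 -c "
from bench import *
print(close_job())"
```

```text
the job is handed in; nothing more can be done
None
```

I handed the job in: the cap is pressed home, the bottle is standing on the anvil in the V stop and the lever is at rest; on the return the grip slid from the knob onto the bar (up to about 60 N at the wrist), no failure was reported, and no verdict was shown.

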